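Shut and fasten the balance-weight case

ROBOT

A 6-joint arm with a two-finger parallel gripper is mounted at the origin on the work surface. World frame = base frame: x ahead of the robot, y to its left, z up, the work surface at z = 0. Lengths are in m, angles in rad, forces in N, time in s.
With the tool pointing down it reaches from about 0.375 to 0.925 m from the base axis. Payload 5.7 kg.
Tool frame: the origin (TCP) lies midway between the tips of the shut fingers; the grasp point (between the pads) lies 19 mm behind it; z points along the fingers, y is the line along which they close (so a half turn about z gives the same grasp; the last joint's range is limited). The gripper opens to 88 mm and grips with 3 to 60 N. Pads are 20 mm wide; open, the fingers measure 115 mm over their backs; the gripper's body (75 mm by 178 mm) begins 61 mm behind the grasp point.
Start: joints at [1.155, 0.359, 1.51, -0, 1.272, -0.115], TCP at [0.178, 0.573, 0.194] pointing down, gripper open.
Joint ranges: [-2.97, 2.97], [-1.01, 2.36], [0.21, 2.38], [-0.96, 4.11], [0.2, 2.71], [-2.98, 2.98]. Speed limits (rad/s): [2.39, 2.39, 3.14, 3.14, 3.14, 3.14].

INTERFACE

Orientations are given as a unit quaternion [x, y, z, w].
In Python, from bench import move_ptp, servo_line, goto_joints, move_gripper, sleep, inverse_kinematics, capture, PlanningError, close_job, spot_in, silhouettes, current_clock, current_joint_pos, current_qvel, current_joint_torque, current_position, current_orientation, current_force, current_torque, current_finger_gap, current_grip_force gives the robot as it stands. Calls block until the motion is done:
- move_ptp(position, orientation): joint-space move of the TCP to a pose.
- servo_line(position, orientation=None, rate=0.15, contact_N=None): straight line of the TCP; orientation=None keeps the orientation; rate is the mean speed in m/s. With contact_N (N) it stops when the force on the tool has changed by that much, and returns True; else False.
- goto_joints(angles): joint-space move.
- move_gripper(opening): finger opening in m; the grip force is fixed at half the most; returns when the fingers have stopped.
- sleep(seconds).
- inverse_kinematics(position, orientation): joint angles nearest the present ones, or None.
- capture(name): name is "scene" or "top" or "wrist"; returns a dict with "image" (480x640x3 uint8, blue, green, red), "range_z" (480x640 float32, m along the optical axis (not along the pixel's ray), 0 where there is no reading), "intrinsics" (3x3 intrinsics, pixels), "k1" (the pictures are not rectified: a ray, as slopes to the right and down, at radius r is drawn at 1 + k1 r^2 times it, then the intrinsics apply), "R" (3x3) and "t" (3): a world point X has camera coordinates R X + t. Camera axes: x right, y down, z forward; pixel columns grow to the right and rows downward; lengths in m; the calibration is good to about 2 mm. A picture is of the moment at which its call begins.
A pose or a line that the arm cannot do raises PlanningError and nothing moves.
- close_job(): hands the job in; it is judged then, once.
Trained networks look in the newest picture that a camera, given by its name, has taken for a name from the list of things; names that differ only in an ending like _2 or _b are one class to them, and where a whole thing is asked for, a point or a joint stands for the part that bears it (a point fixed in the world has none). Each returns a list of dicts, best first, with "conf" (0 to 1); they miss things now and then, are a little off and sometimes report something else, mostly with a low value. They report only what shows in the picture. A call takes as long as a camera call.
- spot_in(camera, query): "xy" ([column, row] in pixels, amid what is visible of it).
- silhouettes(camera, query): "region" (480x640 bool, what is visible of it) and "xy" ([column, row] in pixels, amid what is visible of it).
Readings, each from a call of its own:
- current_clock(): time.
- current_joint_pos(): joint angles.
- current_qvel(): joint speeds.
- current_joint_torque(): joint torques, N m.
- current_position(): TCP position.
- current_orientation(): TCP orientation.
- current_force(): force on the tool from outside, world axes, zero at the start.
- current_torque(): the same for the moment, N m.
- current_finger_gap(): finger opening in m.
- current_grip_force(): force on a finger pad.
Only numpy, scipy, OpenCV 4.12 (cv2) and the standard library are available. Lean on these libraries where they do the work, as an engineer would, in place of code of your own. Each camera call takes 0.05 s, during which the arm holds its last target. There are 200 camera calls.

TASK

Weighing is finished: shut the weight case. With a fingertip push the open lid over and press it down flat, then fold the clasp tab on the lid's front edge down over the case's front and push it in until its lower edge snaps beneath the retaining lip and stays there. Work gently, only touching and pushing: do not lift or shove the case, leave the things around it where they are, and take the hand away at the end.

Things in the scene. Friction and masses are not known exactly. Their poses are not given: they have to be found in the camera images.
- case: Grey plastic case of brass balance weights, loose on 4 grippy rubber feet, about 2.3 kg; slides at a level push of about 15 N or more. Base 120 mm deep (x) by 180 wide (y), rim 53 mm above the bench. Origin: centre of underside; z up. Front wall (outer face x = -60 mm) looks along the case's -x; hinge of the lid at the back. Ten knob weights inside, tops under 70 mm.
- lid (a joint): Lid angle (rad): 0 = shut flat, grows as it opens up and backward, stop at 2.0. Hinge axis along the case's y at x = +63, z = 53 mm. The lid is a tray 120 by 180 mm, 26 mm deep; shut, its top is 79 mm above the bench. Stiff hinge (0.16 N m, about 2 N at the front edge): it stays at any angle where it is left.
- lid_front (a point): Middle of the front edge of the lid's outer (top) face. Axes are the lid's own; shut, they are parallel to the case's and this point is at x = -60, z = 79 mm in the case's frame.
- clasp (a joint): Clasp tab's angle from the lid (rad): 0 = folded down along the case's front, hooked under the lip (its stop); grows as it swings out and up; 1.57 = straight out in the plane of the lid. A weak spring (0.02 N m/rad, rest 1.35, friction 0.01 N m) swings it out again past 0.7 if let go before it snaps. Snapping takes 4 to 6 N inward on its lower half; once in, it reads under 0.06 and holds.
- clasp_pin (a point): Middle of the clasp's hinge pin (along the case's y), held by two lugs on the lid's front wall; lid shut: at x = -70, z = 68 mm in the case's frame. Axes are the tab's own, parallel to the case's when lid and tab are at 0.
- clasp_edge (a point): Middle of the tab's free edge. The tab is a grey plate 50 mm wide (y), 4 thick, reaching 37 mm from the pin; tab and lid at 0: outer face at x = -76 mm, lower edge at x = -73.5, z = 31 mm in the case's frame. Inside it, 28 mm from the pin, an upturned bead (5 mm thick) stands in 13 mm and hooks under the lip. Axes as clasp_pin.
- lip_edge (a point): Middle of the lower edge of the retaining lip, a ledge 44 mm wide on the case's front wall, standing out 11 mm, front edge turned down; at x = -68.4, z = 40.2 mm in the case's frame. It springs up 2 mm as the clasp's bead passes under. With the lid over 2 mm ajar at the front the bead meets its face and cannot pass. Axes are the case's.
- dish: White porcelain evaporating dish, rim diameter 84 mm, 34 mm high, loose, near a front corner of the case. Origin: centre of the underside. Leave alone.
- tin: Round lidded aluminium moisture tin, diameter 61 mm, 39 mm high, loose, near the other front corner of the case. Origin: centre of the underside. Leave alone.
- small_sieve: Small brass test sieve, diameter 100 mm, 42 mm high, loose, beyond one end of the case. Origin: centre of the underside. Leave alone.
- brush: Sieve brush 170 mm long lying on the sheet beside the other end of the case. Origin: under its middle; long axis is its x. Leave alone.

How it is judged:
By the outcome, as a careful person would: the job done as asked, in the order asked, and still so for the second after the job is handed in, with the robot touching nothing.
It also fails if it takes over 48 s, if anything falls off the work surface, if the arm or the gripper's body presses on something with over 40 N, if the wrist force passes 120 N, or if a joint passes its speed limit or range.

## Working session

There is one attempt and no reset: what is moved stays moved. The work goes in short steps, each a Python script; the robot and the scene stay as the last script left them, time stands still between calls to the robot, and variables do not carry over. Pictures are saved under pics/ and viewed, at most 10 in all, crops included, and the job is handed in when it is done.

```bash
mkdir -p pics; cat > h.py <<'E'
import numpy as np, cv2
from bench import *
def cloud(c, mask=None):
    K=c["intrinsics"];z=c["range_z"];k1=c["k1"]
    v,u=np.nonzero((z>0)&(mask if mask is not None else True))
    xd=(u-K[0,2])/K[0,0]; yd=(v-K[1,2])/K[1,1]
    x,y=xd.copy(),yd.copy()
    for _ in range(8):
        s=1+k1*(x*x+y*y); x,y=xd/s,yd/s
    Z=z[v,u]; P=np.c_[x*Z,y*Z,Z]
    return (P-c["t"])@c["R"], np.c_[u,v]
E
python3 - <<'E'
from h import *
print(current_clock())
for n in("scene","top"):
    c=capture(n); cv2.imwrite(f"pics/{n}0.png",c["image"])
    print(n,"campos",-c["R"].T@c["t"])
    for q in("case","lid","clasp","clasp_pin","clasp_edge","lip_edge","lid_front","dish","tin","small_sieve","brush"):
        for s in silhouettes(n,q)[:2]:
            P,_=cloud(c,s["region"])
            if len(P): print(q,round(s["conf"],2),np.round(s["xy"]),len(P),np.round(np.median(P,0),3),np.round(np.percentile(P,2,axis=0),3),np.round(np.percentile(P,98,axis=0),3))
print(current_clock())
E
```

```text
0.0
scene campos [1.01077087 0.11492137 0.6610525 ]
case 0.94 [304. 211.] 18166 [0.541 0.007 0.053] [ 0.439 -0.072  0.01 ] [0.645 0.117 0.21 ]
lid 0.65 [279. 170.] 7705 [ 0.517 -0.026  0.122] [ 0.436 -0.078  0.059] [0.591 0.032 0.215]
clasp 0.84 [289. 130.] 564 [ 0.524 -0.012  0.212] [ 0.358 -0.044  0.047] [0.54  0.006 0.222]
clasp_pin 0.78 [289. 128.] 491 [ 0.525 -0.012  0.213] [ 0.503 -0.033  0.188] [0.54  0.005 0.222]
clasp_edge 0.94 [284. 130.] 492 [ 0.525 -0.012  0.212] [ 0.502 -0.034  0.186] [0.54  0.005 0.222]
lip_edge 0.79 [306. 210.] 17928 [0.541 0.007 0.054] [ 0.439 -0.072  0.012] [0.645 0.116 0.21 ]
lid_front 0.82 [286. 173.] 7605 [ 0.518 -0.025  0.123] [ 0.437 -0.077  0.059] [0.591 0.032 0.215]
lid_front 0.7 [285. 131.] 518 [ 0.525 -0.012  0.212] [ 0.502 -0.033  0.185] [0.54  0.005 0.222]
dish 0.71 [442. 219.] 1890 [0.474 0.217 0.019] [0.448 0.179 0.004] [0.524 0.252 0.035]
dish 0.47 [284. 171.] 7617 [ 0.518 -0.025  0.123] [ 0.437 -0.077  0.059] [0.591 0.032 0.215]
tin 0.67 [317. 343.] 1967 [0.725 0.059 0.038] [0.692 0.031 0.004] [0.748 0.086 0.041]
small_sieve 0.56 [209.
[... 545 characters left out ...]
[ 0.493 -0.032  0.047] [0.541 0.006 0.222]
clasp_edge 0.58 [347. 324.] 923 [ 0.515 -0.011  0.212] [ 0.493 -0.031  0.187] [0.537 0.007 0.222]
lip_edge 0.83 [319. 307.] 13034 [0.537 0.025 0.047] [ 0.447 -0.06   0.043] [0.634 0.116 0.216]
lid_front 0.92 [347. 327.] 3521 [ 0.511 -0.013  0.177] [ 0.44  -0.068  0.164] [0.584 0.032 0.221]
dish 0.76 [189. 333.] 2296 [0.486 0.221 0.017] [0.45  0.179 0.004] [0.522 0.253 0.035]
tin 0.62 [312. 197.] 1255 [0.714 0.059 0.038] [0.689 0.033 0.003] [0.746 0.087 0.041]
small_sieve 0.7 [406. 235.] 3398 [ 0.676 -0.1    0.015] [ 0.625 -0.145  0.002] [ 0.72  -0.051  0.043]
brush 0.91 [279. 389.] 2266 [0.415 0.065 0.018] [0.378 0.009 0.011] [0.462 0.153 0.022]
1.2
```

View pics/scene0.png

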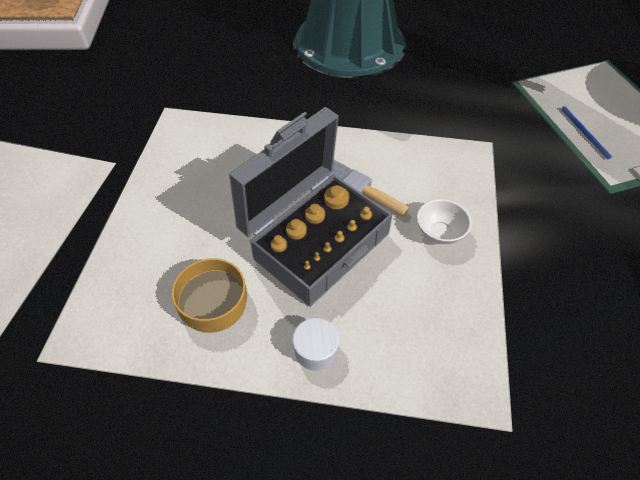

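View pics/top0.png

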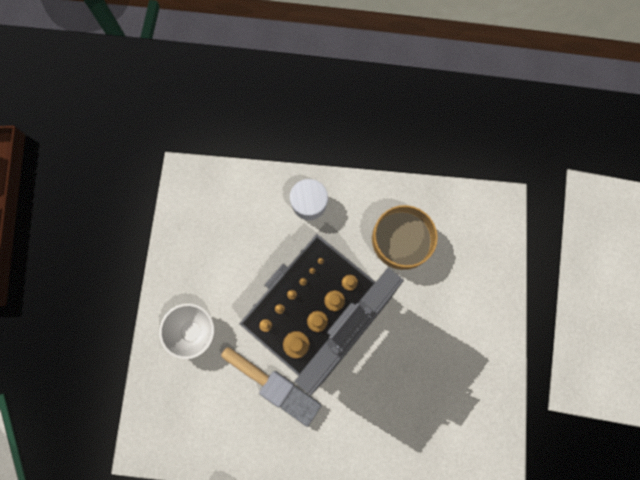

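The scene view shows the case amid the picture with its lid open just past upright (lid near 285,170, clasp at 289,130) and its front facing away from the robot. In the top view, tin (312,197), dish (189,333), sieve (406,235) and brush (279,389) are all clear of the front wall. Next I fit the poses.

```bash
cat > fit.py <<'E'
from h import *
from scipy.optimize import least_squares
def fit():
    A=[]
    for n in("top","scene"):
        c=capture(n); s=silhouettes(n,"case")[0]
        A.append(cloud(c,cv2.erode(s["region"].astype(np.uint8),np.ones((2,2)))>0)[0])
    P=np.vstack(A); 
    return A,P
def tocase(P,p):  # p=x,y,yaw
    c,s=np.cos(p[2]),np.sin(p[2]); d=P[:,:2]-p[:2]
    return np.c_[d@[c,s],d@[-s,c],P[:,2]]
E
python3 - <<'E'
from fit import *
A,P=fit()
np.save("P.npy",P)
for a in A:
    r=a[(a[:,2]>.049)&(a[:,2]<.057)]
    rect=cv2.minAreaRect(r[:,:2].astype(np.float32)*1000); print(len(r),rect)
    # free fit of rim rectangle: outer 120x180 sides, wall band
    h=np.histogram(a[:,2],bins=np.arange(0,.24,.01))[0]; print(h)
E
```

```text
Traceback (most recent call last):
  File "fit.py", line 6, in fit
    c=capture(n); s=silhouettes(n,"case")[0]
                    ~~~~~~~~~~~~~~~~~~~~~^^^
IndexError: list index out of range
```

```bash
python3 - <<'E'
from fit import *
from scipy.optimize import minimize
A=[]
for n in("top","scene"):
    P,_=cloud(capture(n)); 
    m=(P[:,0]>.42)&(P[:,0]<.66)&(P[:,1]>-.09)&(P[:,1]<.16)&(P[:,2]>.028)&(P[:,2]<.25)
    A.append(P[m])
np.save("P0.npy",A[0]);np.save("P1.npy",A[1])
for a in A:
    r=a[(a[:,2]>.046)&(a[:,2]<.058)]
    print(len(r),cv2.minAreaRect(r[:,:2].astype(np.float32)*1000))
    # lid plane fit via high points
    q=a[a[:,2]>.1]; print(len(q),cv2.minAreaRect(q[:,:2].astype(np.float32)*1000))
B=np.vstack(A)
# rasterised views: top-down height, and side view in case frame (yaw guess)
g=np.zeros((520,520,3),np.uint8)
i=((B[:,:2]-[.41,-.1])*2000).astype(int)
for (x,y),z in sorted(zip(map(tuple,i),B[:,2]),key=lambda t:t[1]):
    col=(0,0,255) if z>.1 else ((0,255,0) if .046<z<.058 else ((255,100,0) if z<.046 else (0,200,200)))
    if 0<=x<520 and 0<=y<520: cv2.circle(g,(519-y,519-x),1,col,-1)
cv2.imwrite("pics/map.png",g)
E
```

```text
3587 ((552.5234375, 44.50337219238281), (126.50346374511719, 180.5938262939453), 57.03812026977539)
3615 ((512.23876953125, -17.698684692382812), (39.20701217651367, 180.2793731689453), 57.02397537231445)
3981 ((545.57177734375, 31.551734924316406), (154.0373077392578, 182.05470275878906), 57.36003875732422)
4902 ((514.357421875, -17.24500274658203), (36.55781936645508, 182.14364624023438), 55.90614318847656)
```

View pics/map.png

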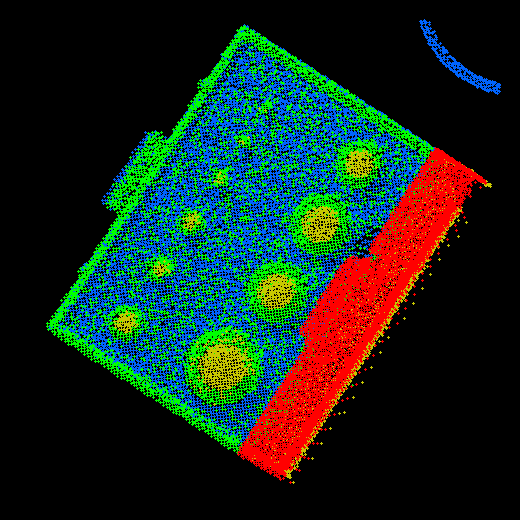

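The map shows the case rectangle with the lip in the middle of the upper-left edge (135,170) and the lid (red) on the lower-right side. Its front normal is about 57° from world x.

```bash
python3 - <<'E'
import numpy as np
yaw=np.radians(57.0+180)
X=np.array([np.cos(yaw),np.sin(yaw)]);Y=np.array([-X[1],X[0]])
for i in(0,1):
    a=np.load(f"P{i}.npy"); u=a[:,:2]@X; v=a[:,:2]@Y; z=a[:,2]
    rim=(z>.048)&(z<.057)
    vc=(v[z>.1].min()+v[z>.1].max())/2
    print("cam",i,"lid v ext",np.percentile(v[z>.1],[.5,99.5]).round(4),"rim v",np.percentile(v[rim],[.5,1,99,99.5]).round(4))
    # front wall edge per v slice
    for lo in np.arange(vc-.085,vc+.085,.02):
        s=rim&(v>lo)&(v<lo+.02); 
        l=(z>.06)&(v>lo)&(v<lo+.02)
        print(round(lo+.01,3),"front u",np.percentile(u[s],[.3,1,2]).round(4),end=" | ")
        for h in(.08,.12,.16,.19): 
            k=(abs(z-h)<.008)&(v>lo)&(v<lo+.02)&(u>u[z>.1].min()-.01)
            print(np.percentile(u[k],[2,98]).round(4) if k.sum()>3 else None,end=" ")
        print("ztop",z[l].max().round(4),u[l][z[l].argmax()].round(4))
E
```

```text
cam 0 lid v ext [0.3504 0.5278] rim v [0.3491 0.3493 0.5287 0.5288]
0.364 front u [-0.3911 -0.3909 -0.3908] | None None [-0.2503 -0.2482] None ztop 0.1798 -0.2594
0.384 front u [-0.3924 -0.3912 -0.3908] | None None [-0.2498 -0.2489] None ztop 0.1799 -0.2522
0.404 front u [-0.3911 -0.391  -0.3909] | None None [-0.25   -0.2483] [-0.2673 -0.2582] ztop 0.2119 -0.2698
0.424 front u [-0.3986 -0.3976 -0.3964] | None None [-0.2498 -0.2489] [-0.2625 -0.2587] ztop 0.224 -0.2755
0.444 front u [-0.3985 -0.3984 -0.3982] | None None [-0.25   -0.2485] [-0.2624 -0.2587] ztop 0.2237 -0.2769
0.464 front u [-0.3953 -0.393  -0.3908] | None None [-0.2499 -0.2486] [-0.2672 -0.2582] ztop 0.2229 -0.2766
0.484 front u [-0.3917 -0.3912 -0.391 ] | None None [-0.2499 -0.2492] None ztop 0.1796 -0.26
0.504 front u [-0.3925 -0.3915 -0.391 ] | None None [-0.2499 -0.2485] None ztop 0.1793 -0.256
0.524 front u [-0.3907 -0.3906 -0.3904] | None None None None ztop 0.1795 -0.2518
cam 1 lid v ext [0.352  0.5312] rim v [0.3509 0.3516 0.5307 0.5309]
0.366 front u [-0.3901 -0.3898 -0.3895] | [-0.2652 -0.2488] [-0.2579 -0.25
[... 260 characters left out ...]
7
0.426 front u [-0.3971 -0.3956 -0.3948] | [-0.2512 -0.2484] [-0.254  -0.2514] None [-0.2644 -0.2637] ztop 0.2225 -0.2759
0.446 front u [-0.3978 -0.3968 -0.3956] | [-0.2513 -0.2488] [-0.2545 -0.2514] None [-0.2656 -0.2623] ztop 0.2232 -0.2766
0.466 front u [-0.3968 -0.3944 -0.3897] | [-0.2515 -0.2491] [-0.2543 -0.2518] None [-0.2667 -0.2567] ztop 0.2224 -0.2754
0.486 front u [-0.3906 -0.39   -0.3897] | [-0.2515 -0.2489] [-0.2543 -0.252 ] None None ztop 0.1794 -0.2524
0.506 front u [-0.3909 -0.3905 -0.39  ] | [-0.252  -0.2492] [-0.2547 -0.2522] None None ztop 0.179 -0.2556
0.526 front u [-0.3898 -0.3896 -0.3895] | [-0.2692 -0.2439] [-0.2718 -0.2468] [-0.2749 -0.2493] None ztop 0.1788 -0.2525
```

```bash
cat >> h.py <<'E'
from scipy.spatial.transform import Rotation as Rn
yaw=np.radians(237.0); X=np.array([np.cos(yaw),np.sin(yaw),0]);Y=np.array([-X[1],X[0],0])
O=-0.3305*X+0.440*Y
def W(x,y,z): return O+x*X+y*Y+np.array([0,0,z])   # case -> world
def quat(sgn): # tool down, tool y = sgn*case Y
    y=sgn*Y; z=np.array([0,0,-1.]); return Rn.from_matrix(np.c_[np.cross(y,z),y,z]).as_quat()
def lidpt(th,r): return np.array([.063-r*np.cos(th)+.026*np.sin(th), .053+r*np.sin(th)+.026*np.cos(th)])
def case_tcp():
    d=current_position()-O; return np.array([d@X,d@Y,d[2]])
def cforce():
    f=np.array(current_force()); return np.array([f@X,f@Y,f[2]]).round(2)
E
python3 - <<'E'
from h import *
for s in(1,-1):
    for p in(lidpt(1.6,.108),lidpt(0,.108),(-.12,.09),(-.086,.038)):
        q=inverse_kinematics(W(p[0]+.01,0,p[1]),quat(s)); print(s,None if q is None else np.round(q,2))
E
```

```text
1 [-0.24  0.25  1.77 -0.    1.12  0.34]
1 [-0.    0.45  1.7  -0.    1.    0.57]
1 [ 0.1   0.49  1.57 -0.    1.08  0.68]
1 [ 0.05  0.53  1.67 -0.    0.94  0.63]
-1 [-0.24  0.25  1.77 -0.    1.12 -2.8 ]
-1 [-0.    0.45  1.7  -0.    1.   -2.57]
-1 [ 0.1   0.49  1.57 -0.    1.08 -2.47]
-1 [ 0.05  0.53  1.67 -0.    0.94 -2.51]
```

```bash
python3 - <<'E'
from h import *
q=quat(1)
move_gripper(0.0)
p=current_position(); servo_line(np.r_[p[:2],.36],rate=.25)
move_ptp(W(.118,0,.34),q)
z0=lidpt(1.5,.108)[1]
servo_line(W(.118,0,z0),rate=.2)
print(current_clock(),case_tcp().round(4),cforce(),current_finger_gap())
print("hit",servo_line(W(.08,0,z0),rate=.04,contact_N=1.5),case_tcp().round(4),cforce())
x=case_tcp()[0]
for th in np.linspace(1.4,.12,13):
    p=lidpt(th,.108); h=servo_line(W(p[0]+.01,0,p[1]),rate=.08,contact_N=9)
    print(round(th,2),h,case_tcp().round(4),cforce())
    if h: break
print(current_clock())
c=capture("scene"); cv2.imwrite("pics/s1.png",c["image"])
E
```

```text
7.1917 [0.1176 0.0007 0.1634] [-0.35 -0.2   0.52] 0.0005077721938736136
hit False [ 8.000e-02 -1.000e-04  1.625e-01] [ 0.07  0.97 -0.68]
1.4 False [8.030e-02 1.000e-04 1.639e-01] [ 0.68  1.11 -1.48]
1.29 False [ 0.0677 -0.      0.164 ] [-0.02 -0.1  -0.87]
1.19 False [ 5.600e-02 -1.000e-04  1.628e-01] [ 0.35  0.71 -1.14]
1.08 False [ 4.450e-02 -1.000e-04  1.603e-01] [-0.87 -0.69  0.51]
0.97 False [ 3.320e-02 -1.000e-04  1.567e-01] [ 0.34  0.03 -1.37]
0.87 False [ 0.0225 -0.0002  0.1518] [ 0.46 -0.23 -0.19]
0.76 False [ 0.0123 -0.0002  0.1459] [ 0.1  -0.12 -0.04]
0.65 False [ 0.0028 -0.0003  0.1388] [-0.83  0.01 -0.3 ]
0.55 False [-6.300e-03  1.000e-04  1.312e-01] [-0.5   0.27  0.22]
0.44 True [-0.0149  0.0002  0.1244] [-0.64 -0.01  2.4 ]
11.15
```

View pics/s1.png

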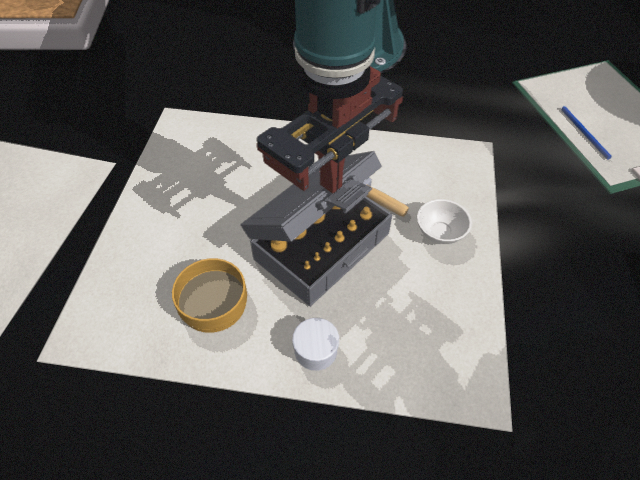

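The lid is part-way down (edge near 330,205), following the finger at (335,185), and nothing else has moved. I continue.

```bash
python3 - <<'E'
from h import *
print(cforce())
for th in np.linspace(.40,.02,7):
    p=lidpt(th,.108); h=servo_line(W(p[0]+.01,0,p[1]),rate=.05,contact_N=12)
    print(round(th,2),h,case_tcp().round(4),cforce())
    if h and th>.1: break
else:
    p=case_tcp(); h=servo_line(W(p[0],0,.072),rate=.02,contact_N=14); sleep(.3)
    print("press",h,case_tcp().round(4),cforce())
    p=case_tcp(); servo_line(W(p[0],0,.14),rate=.2)
    move_ptp(W(-.02,0,.25),quat(1))
print(current_clock())
E
```

```text
[-0.62 -0.1   0.49]
0.4 True [-0.0189  0.0004  0.12  ] [-2.31 -0.53  2.15]
11.4083
```

```bash
python3 - <<'E'
from h import *
print(cforce(),current_torque(),case_tcp().round(4))
P,_=cloud(capture("scene")); d=P-O; x,y,z=d@X,d@Y,P[:,2]
for y0 in(-.07,.065):
    m=(abs(y-y0)<.012)&(z>.09)&(z<.2)&(x>-.08)&(x<.1)
    k=np.polyfit(x[m],z[m],1); r=z[m]-np.polyval(k,x[m])
    print(y0,m.sum(),"angle?",np.arctan(k[0]),r.std(),x[m].min(),z[m].max(),np.percentile(x[m],[2,98]))
b=(z>.048)&(z<.057)&(x<-.03); print("front",np.percentile(x[b&(abs(y)>.04)&(x>-.068)],1), np.percentile(y[b&(abs(y)<.1)],[1,99]))
for i in range(4):
    t=case_tcp(); th=.36-.05*i; p=lidpt(th,.108)
    h=servo_line(W(p[0]+.01,0,p[1]),rate=.02,contact_N=14); f=cforce()
    print(round(th,2),h,case_tcp().round(4),f)
    if h: break
print(current_clock())
E
```

```text
[-2.31 -0.53  2.15] [ 0.27529963 -0.02012394 -0.0227943 ] [-0.0189  0.0004  0.12  ]
-0.07 401 angle? -0.1502000177749105 0.006552360009654529 -0.032736292589244216 0.15003386925624157 [-0.03176499  0.01704073]
0.065 754 angle? -0.47363585961826254 0.007296214936585545 -0.0333108936230534 0.14977667295731836 [-0.03197673  0.05612686]
front -0.05981258085875447 [-0.08831855  0.09064901]
0.36 False [-0.0198  0.0009  0.116 ] [-3.33  0.43  5.01]
0.31 False [-2.160e-02  1.000e-04  1.106e-01] [-1.25  1.4   2.  ]
0.26 False [-0.0241 -0.0006  0.1054] [-1.23  0.3   0.28]
0.21 False [-0.0269 -0.0004  0.1006] [-0.23 -0.2   0.17]
13.1167
```

```bash
python3 - <<'E'
from h import *
c=capture("scene"); cv2.imwrite("pics/s2.png",cv2.resize(c["image"][80:320,180:460],None,fx=2.4,fy=2.4))
P,_=cloud(c); d=P-O; x,y,z=d@X,d@Y,P[:,2]
for y0 in(-.07,.07):
    m=(abs(y-y0)<.006)&(z>.03)&(z<.2)&(abs(x)<.12)
    b=np.round(x[m]/.01).astype(int)
    print(y0,[(k*10,np.percentile(z[m][b==k]*1000,[10,50,90]).round().tolist()) for k in sorted(set(b))])
E
```

```text
-0.07 [(np.int64(-60), [34.0, 46.0, 53.0]), (np.int64(-50), [107.0, 108.0, 111.0]), (np.int64(-40), [111.0, 119.0, 127.0]), (np.int64(-30), [125.0, 127.0, 129.0]), (np.int64(-20), [121.0, 123.0, 125.0]), (np.int64(-10), [116.0, 118.0, 119.0]), (np.int64(0), [113.0, 114.0, 116.0])]
0.07 [(np.int64(-60), [33.0, 46.0, 53.0]), (np.int64(-50), [44.0, 46.0, 111.0]), (np.int64(-40), [45.0, 116.0, 127.0]), (np.int64(-30), [44.0, 48.0, 128.0]), (np.int64(-20), [44.0, 47.0, 124.0]), (np.int64(-10), [44.0, 47.0, 119.0]), (np.int64(0), [45.0, 111.0, 115.0]), (np.int64(10), [44.0, 106.0, 110.0]), (np.int64(20), [45.0, 103.0, 106.0]), (np.int64(30), [96.0, 98.0, 100.0]), (np.int64(40), [92.0, 94.0, 96.0]), (np.int64(50), [87.0, 90.0, 91.0]), (np.int64(60), [82.0, 85.0, 86.0]), (np.int64(70), [78.0, 80.0, 81.0])]
```

View pics/s2.png

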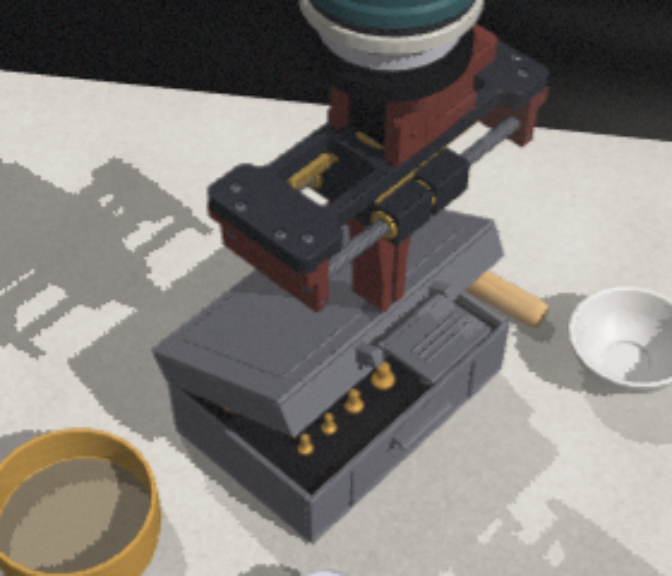

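The picture shows the lid still at about 0.45 rad with the finger resting on it near its front edge (crop 385,305). That doesn't match a TCP height of 0.10, so I check where the finger really is.

```bash
python3 - <<'E'
from h import *
print("gap",current_finger_gap(),current_grip_force(),case_tcp().round(4),cforce(),Rn.from_quat(current_orientation()).as_matrix().round(3)[:,2],current_joint_torque())
for n in("scene","top"):
    c=capture(n); P,uv=cloud(c); d=P-O; x,y,z=d@X,d@Y,P[:,2]
    col=c["image"][uv[:,1],uv[:,0]].astype(int)
    red=(col[:,2]>col[:,1]*1.6)&(col[:,2]>50)
    m=red&(abs(y)<.12)&(abs(x)<.12)&(z>.05)&(z<.35)
    print(n,m.sum())
    for y0 in np.arange(-.1,.11,.02):
        k=m&(abs(y-y0)<.01)
        if k.sum()>5: print(round(y0,2),k.sum(),"z",np.percentile(z[k],[1,50,99]).round(3),"x",np.percentile(x[k],[1,99]).round(3))
E
```

```text
gap 0.0005129902179637064 0.01733398418764409 [-0.0268 -0.0004  0.1006] [0.34 0.61 0.04] [ 0.003  0.004 -1.   ] [ 2.73360615e-02 -5.02636886e+01 -2.26271904e+01  7.89446197e-02
 -5.87373390e-02  1.44413403e-03]
scene 1453
-0.08 31 z [0.214 0.234 0.241] x [-0.058 -0.041]
-0.04 147 z [0.255 0.292 0.301] x [-0.058 -0.043]
-0.02 218 z [0.253 0.269 0.301] x [-0.058 -0.043]
0.0 446 z [0.133 0.184 0.294] x [-0.058 -0.018]
0.02 341 z [0.143 0.263 0.296] x [-0.057 -0.007]
0.08 270 z [0.213 0.224 0.243] x [-0.058  0.004]
top 256
-0.04 222 z [0.298 0.3   0.301] x [-0.054  0.006]
-0.02 34 z [0.296 0.3   0.301] x [-0.001  0.007]
```

```bash
python3 - <<'E'
from h import *
p=case_tcp()
servo_line(W(p[0],0,.20),rate=.15)
servo_line(W(-.03,0,.20),rate=.15); sleep(.3)
print(case_tcp().round(4),current_clock(),cforce())
for n in("scene","top"):
    c=capture(n); P,uv=cloud(c); d=P-O; x,y,z=d@X,d@Y,P[:,2]
    m=(abs(y)<.02)&(x>-.07)&(x<.02)&(z>.14)&(z<.35)
    b=np.round(z[m]/.005).astype(int)
    if n=="scene":
        cv2.imwrite("pics/s3.png",cv2.resize(c["image"][40:320,180:460],None,fx=2.1,fy=2.1))
        for k in sorted(set(b)): print(k*5,(b==k).sum(),"x",np.percentile(x[m][b==k],[2,98]).round(3),"y",np.percentile(y[m][b==k],[2,98]).round(3))
    for y0 in(-.07,.07):
        k=(abs(y-y0)<.006)&(abs(x)<.07)&(z>.05)&(z<.19); B=np.round(x[k]/.01).astype(int)
        print(n,y0,[(int(i)*10,np.percentile(z[k][B==i]*1000,[50,90]).round().tolist()) for i in sorted(set(B))])
E
```

```text
[-0.03   -0.      0.1999] 14.625 [-0.87  0.25 -0.82]
230 34 x [-0.04  -0.018] y [-0.007  0.01 ]
235 77 x [-0.04  -0.017] y [-0.007  0.011]
240 82 x [-0.04  -0.017] y [-0.007  0.011]
245 76 x [-0.04  -0.018] y [-0.007  0.011]
250 83 x [-0.04  -0.019] y [-0.007  0.011]
255 76 x [-0.04  -0.019] y [-0.007  0.011]
260 73 x [-0.04  -0.019] y [-0.006  0.012]
265 84 x [-0.04  -0.018] y [-0.008  0.013]
270 87 x [-0.04  -0.018] y [-0.009  0.013]
275 83 x [-0.04  -0.021] y [-0.009  0.014]
280 83 x [-0.04  -0.025] y [-0.01   0.014]
285 63 x [-0.04  -0.029] y [-0.009  0.015]
290 41 x [-0.04  -0.018] y [0.005 0.016]
295 19 x [-0.04  -0.035] y [0.01  0.016]
300 3 x [-0.04  -0.039] y [0.014 0.016]
315 63 x [-0.062 -0.059] y [-0.019  0.019]
320 98 x [-0.062 -0.059] y [-0.019  0.02 ]
325 95 x [-0.062 -0.059] y [-0.019  0.018]
330 209 x [-0.062 -0.015] y [-0.019  0.019]
335 383 x [-0.061 -0.016] y [-0.019  0.02 ]
340 22 x [-0.051 -0.012] y [-0.01   0.016]
345 113 x [-0.052 -0.014] y [-0.018  0.019]
350 70 x [-0.052 -0.024] y [-0.02   0.019]
scene -0.07 [(-60, [52.0, 54.0]), (-50, [108.0, 110.0]), (-40,
[... 166 characters left out ...]
1.0]), (40, [94.0, 96.0]), (50, [90.0, 91.0]), (60, [85.0, 87.0]), (70, [80.0, 82.0])]
scene 0.07 [(-60, [53.0, 54.0]), (-50, [109.0, 112.0]), (-40, [120.0, 128.0]), (-30, [126.0, 128.0]), (-20, [123.0, 124.0]), (-10, [118.0, 120.0]), (0, [113.0, 116.0]), (10, [108.0, 110.0]), (20, [104.0, 106.0]), (30, [99.0, 101.0]), (40, [94.0, 96.0]), (50, [90.0, 92.0]), (60, [85.0, 87.0]), (70, [81.0, 82.0])]
top -0.07 [(-60, [53.0, 54.0]), (-20, [122.0, 124.0]), (-10, [117.0, 119.0]), (0, [112.0, 115.0]), (10, [108.0, 109.0]), (20, [103.0, 105.0]), (30, [98.0, 101.0]), (40, [93.0, 95.0]), (50, [89.0, 91.0]), (60, [84.0, 86.0]), (70, [79.0, 82.0])]
top 0.07 [(-20, [122.0, 124.0]), (-10, [118.0, 120.0])]
```

View pics/s3.png

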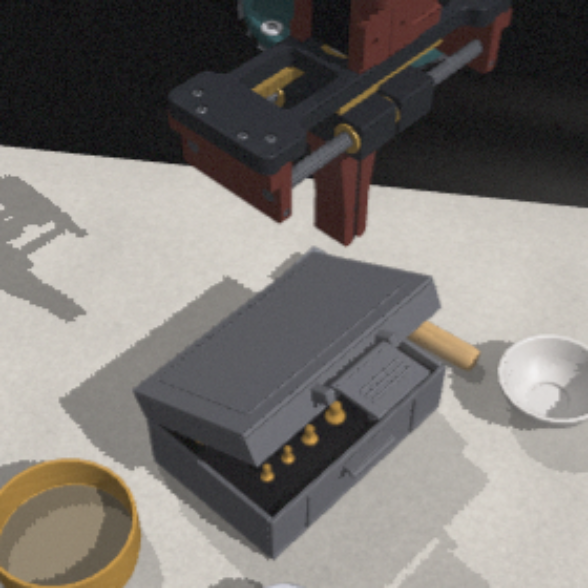

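The lid is at about 0.45 rad. In free air the fingertip shows at z≈0.230 (crop 345,240) while the TCP reads 0.200, so the visible tip is about 30 mm above the reported TCP. x and y agree. I'll correct for this and confirm it by touch.

```bash
cat >> h.py <<'E'
ZO=.030   # real fingertip lies this far above the reported TCP
def W(x,y,z): return O+x*X+y*Y+np.array([0,0,z-ZO])
def case_tcp():
    d=current_position()-O; return np.array([d@X,d@Y,d[2]+ZO])
E
python3 - <<'E'
from h import *
p=lidpt(.45,.1)
servo_line(W(p[0]+.01,0,p[1]+.02),rate=.15)
print(servo_line(W(p[0]+.01,0,p[1]-.006),rate=.02,contact_N=2.5),"touch exp",p+[.01,0],case_tcp().round(4),cforce())
for th in np.linspace(.36,.03,6):
    p=lidpt(th,.1); h=servo_line(W(p[0]+.01,0,p[1]),rate=.04,contact_N=12)
    print(round(th,2),h,case_tcp().round(4),cforce())
    if h and th>.1: break
else:
    p=case_tcp(); h=servo_line(W(p[0],0,.070),rate=.015,contact_N=12)
    print("press",h,case_tcp().round(4),cforce()); sleep(.3); print(cforce())
print(current_clock())
E
```

```text
False touch exp [-0.00573561  0.11990818] [-0.0057  0.      0.114 ] [ 0.14 -0.22  0.56]
0.36 False [-1.170e-02 -1.000e-04  1.124e-01] [-0.03 -0.23  0.07]
0.29 False [-0.0152 -0.0002  0.1065] [-0.68 -0.13 -0.19]
0.23 False [-0.0186 -0.0002  0.1006] [ 0.19 -0.   -0.  ]
0.16 False [-0.0215 -0.0002  0.0945] [0.35 0.25 1.02]
0.1 False [-0.024  -0.0002  0.0882] [-0.27  0.4   0.6 ]
0.03 False [-0.0261 -0.0002  0.0816] [-0.42 -0.16 -0.46]
press True [-0.0264  0.0002  0.0804] [ 0.46 -1.36  4.86]
[ 0.66 -0.88  6.39]
19.5
```

```bash
python3 - <<'E'
from h import *
p=case_tcp(); h=servo_line(W(p[0],0,p[2]-.006),rate=.01,contact_N=8); sleep(.2); print(h,case_tcp().round(4),cforce())
servo_line(W(p[0],0,.14),rate=.2); servo_line(W(-.02,0,.23),rate=.2)
servo_line(W(.09,0,.23),rate=.2)
print(current_clock())
for n in("scene","top"):
    c=capture(n); P,uv=cloud(c); d=P-O; x,y,z=d@X,d@Y,P[:,2]
    if n=="scene": cv2.imwrite("pics/s4.png",cv2.resize(c["image"][60:320,180:460],None,fx=2.1,fy=2.1))
    for y0 in(-.07,.07):
        k=(abs(y-y0)<.006)&(x<.06)&(x>-.058)&(z>.05)&(z<.12); B=np.round(x[k]/.02).astype(int)
        print(n,y0,[(int(i)*20,np.percentile(z[k][B==i]*1000,[50]).round(1).tolist()) for i in sorted(set(B))])
    k=(abs(y)<.018)&(x<-.06)&(x>-.13)&(z>.02)&(z<.12); B=np.round(x[k]/.005).astype(int)
    print("tab",[(int(i)*5,np.percentile(z[k][B==i]*1000,[10,50,90]).round(1).tolist()) for i in sorted(set(B))])
    k=(x<-.08)&(x>-.13)&(z>.04)&(abs(y)<.05)
    if k.sum(): print("tab y",np.percentile(y[k],[1,99]))
E
```

```text
True [-0.0264  0.0002  0.0804] [ 0.09 -1.25  6.24]
21.6917
scene -0.07 [(-60, [78.7]), (-40, [79.7]), (-20, [79.6]), (0, [79.8]), (20, [79.8]), (40, [79.6]), (60, [79.1])]
scene 0.07 [(-60, [78.8]), (-40, [79.7]), (-20, [79.8]), (0, [79.9]), (20, [79.8]), (40, [79.8]), (60, [79.0])]
tab [(-105, [56.6, 58.1, 59.3]), (-100, [58.2, 59.8, 61.7]), (-95, [60.8, 62.5, 64.1]), (-90, [62.9, 64.6, 66.8]), (-85, [65.5, 67.4, 68.7]), (-80, [67.5, 68.9, 70.8]), (-75, [69.0, 70.9, 72.2]), (-70, [69.4, 71.5, 72.9]), (-65, [47.0, 70.5, 71.9])]
tab y [-0.02400545  0.02552723]
top -0.07 [(-60, [79.0]), (-40, [79.9]), (-20, [80.1]), (0, [80.2]), (20, [79.7])]
top 0.07 [(-60, [79.0]), (-40, [79.7])]
tab [(-105, [57.3, 58.8, 60.0]), (-100, [59.5, 60.9, 62.1]), (-95, [61.7, 63.1, 65.1]), (-90, [64.0, 65.8, 67.4]), (-85, [66.4, 67.8, 69.1]), (-80, [68.5, 69.9, 71.6]), (-75, [69.8, 71.4, 73.0]), (-70, [45.6, 71.0, 73.0]), (-65, [46.0, 48.1, 70.2]), (-60, [77.4, 78.7, 79.3])]
tab y [-0.02538305  0.02365938]
```

View pics/s4.png

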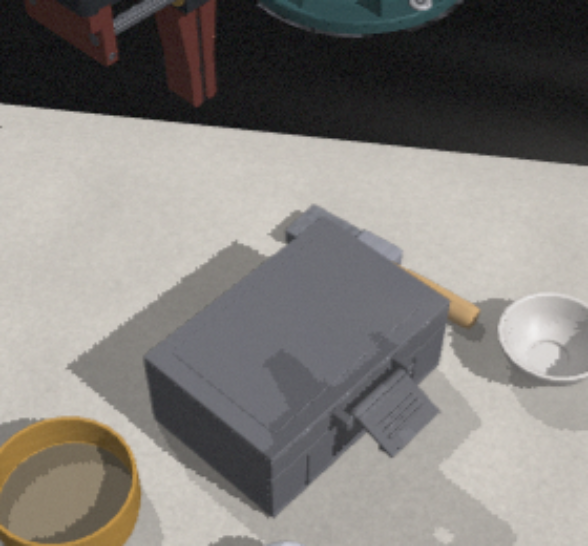

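The lid is flat at 79.7 mm across its whole top and the case hasn't moved. The tab sticks out at (395,420) in the crop, at about 1.15 rad. Next I fold the clasp.

```bash
cat >> h.py <<'E'
def tabpt(f,r): return np.array([-.070-r*np.sin(f)-.006*np.cos(f), .068-r*np.cos(f)+.006*np.sin(f)])
def tabTCP(f,r=.029): p=tabpt(f,r); return W(p[0]-.010,0,p[1])
E
python3 - <<'E'
from h import *
print([inverse_kinematics(tabTCP(f),quat(1)) is not None for f in(1.3,.6,0,-.1)])
p=tabpt(1.25,.029)
move_ptp(W(p[0]-.01,0,.20),quat(1)); servo_line(W(p[0]-.01,0,p[1]+.01),rate=.15)
for f in np.r_[1.2:.35:-.17]:
    h=servo_line(tabTCP(f),rate=.05,contact_N=6); print(round(f,2),h,case_tcp().round(4),cforce())
    if h: break
print(current_clock())
E
```

```text
[True, True, True, True]
1.2 False [-0.1091 -0.0003  0.0629] [ 0.71 -0.9  -0.34]
1.03 False [-0.1078 -0.0002  0.0579] [-1.55  0.36 -0.22]
0.86 False [-0.1056 -0.0002  0.0533] [-1.06  0.14 -0.71]
0.69 False [-0.1027 -0.0002  0.0491] [-0.65  0.16 -0.05]
0.52 False [-0.0992 -0.0002  0.0455] [-0.47 -0.2  -0.17]
24.9833
```

```bash
python3 - <<'E'
from h import *
for f in(.4,.3,.22,.15,.1,.06,.02,-.02,-.06,-.1):
    h=servo_line(tabTCP(f),rate=.02,contact_N=10); g=cforce(); print(f,h,case_tcp().round(4),g)
    if h or abs(g[0])>11: break
sleep(.2); print(cforce(),current_clock())
c=capture("scene"); P,uv=cloud(c); d=P-O; x,y,z=d@X,d@Y,P[:,2]
k=(abs(abs(y)-.02)<.004)&(x<-.055)&(x>-.13)&(z>.01)&(z<.07); B=np.round(z[k]/.005).astype(int)
print("tab",[(int(i)*5,np.percentile(x[k][B==i]*1000,[10,50]).round(1).tolist()) for i in sorted(set(B))])
E
```

```text
0.4 False [-0.0966 -0.      0.0436] [-0.17  0.52 -0.12]
0.3 False [-0.0945  0.0001  0.0422] [-0.87 -0.31  1.52]
0.22 False [-0.0923  0.0002  0.0411] [-1.64 -0.51  2.04]
0.15 False [-0.0896 -0.0003  0.0399] [ 0.34  1.61 -0.06]
0.1 False [-0.0883 -0.0003  0.0394] [0.04 0.   0.79]
0.06 False [-0.0876 -0.0001  0.0394] [ 0.75 -0.44  0.67]
0.02 False [-0.0873  0.0001  0.0393] [-3.87 -1.85  0.57]
-0.02 False [-0.0873  0.0002  0.0393] [-7.28 -2.72  0.61]
-0.06 False [-0.0873  0.0002  0.0394] [-10.88  -3.8    0.8 ]
-0.1 False [-0.0873  0.0003  0.0394] [-14.28  -5.44  -0.16]
[-14.15  -4.73  -0.18] 27.825
tab []
```

```bash
python3 - <<'E'
from h import *
servo_line(W(-.115,0,.04),rate=.1)
servo_line(W(-.125,0,.18),rate=.25)
servo_line(W(0.06,0,.25),rate=.3)
print(current_clock())
for n in("scene","top"):
    c=capture(n); P,uv=cloud(c); d=P-O; x,y,z=d@X,d@Y,P[:,2]
    if n=="scene": cv2.imwrite("pics/s5.png",cv2.resize(c["image"][150:300,240:420],None,fx=4,fy=4))
    k=(abs(y)<.022)&(x<-.055)&(x>-.13)&(z>.01)&(z<.085); B=np.round(z[k]/.005).astype(int)
    print(n,"tab",[(int(i)*5,np.percentile(x[k][B==i]*1000,[10,50]).round(1).tolist()) for i in sorted(set(B))])
    w=(abs(y)>.04)&(abs(y)<.085)&(x<-.05)&(z>.02)&(z<.075)&(x>-.08); print("front wall x",np.percentile(x[w],[5,25,50]).round(4))
    t=(z>.074)&(z<.084); print("lid z",np.median(z[t&(abs(y)<.08)&(x<-.03)&(x>-.055)]),"y ext",np.percentile(y[t&(abs(y)<.12)],[1,99]))
E
```

```text
29.8583
scene tab [(10, [-59.3, -58.6]), (15, [-59.2, -58.9]), (20, [-59.2, -58.9]), (25, [-58.6, -58.6]), (30, [-74.3, -59.4]), (35, [-74.9, -74.6]), (40, [-75.0, -74.5]), (45, [-75.8, -74.9]), (50, [-75.5, -74.7]), (55, [-75.3, -74.3]), (60, [-74.6, -72.7]), (65, [-74.5, -72.6]), (70, [-72.8, -69.6]), (75, [-69.9, -58.9]), (80, [-58.8, -57.4])]
front wall x [-0.0604 -0.0592 -0.0588]
lid z 0.0795890016673966 y ext [-0.0863367   0.08993319]
top tab []Traceback (most recent call last):
  File "<stdin>", line 11, in <module>
    return _quantile_unchecked(
        a, q, axis, out, overwrite_input, method, keepdims, weights)
    return _ureduce(a,
                    func=_quantile_ureduce_func,
    ...<5 lines>...
                    overwrite_input=overwrite_input,
                    method=method)
    r = func(a, **kwargs)
    result = _quantile(arr,
                       quantiles=q,
    ...<2 lines>...
                       out=out,
                       weights=wgt)
    slices_having_nans = np.isnan(arr[-1, ...])
                                  ~~~^^^^^^^^^
IndexError: index -1 is out of bounds for axis 0 with size 0
```

View pics/s5.png

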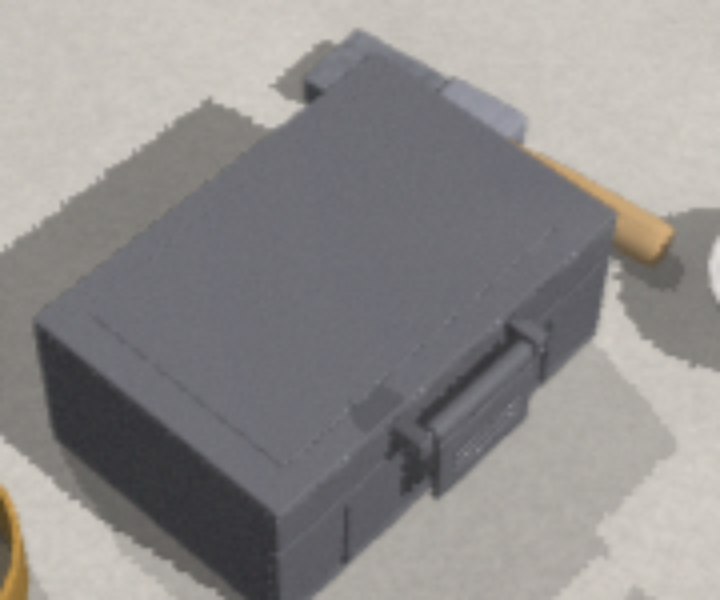

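The picture shows the tab folded vertical against the front wall, at (480,430) in the crop. Its outer face reads about 15.9 mm out from the wall from top to bottom, where 16 mm is expected. It has stayed there with the hand away, so it has snapped in. The lid is flat and the hand is clear.

```bash
python3 - <<'E'
from h import *
print(case_tcp().round(3),cforce(),current_clock()); print(close_job())
E
```

```text
[ 0.059 -0.001  0.249] [-0.27  0.05  0.55] 29.9583
the job is handed in; nothing more can be done
None
```

The case is shut and the job handed in at about 30 s: the lid is flat, the clasp is snapped under the lip and held with the hand away, though the last clasp push reached about 15 N, the case's sliding threshold, and the front wall then read about 1 mm back, within camera error.

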